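# Put the blue plate scraper back in its holder

## Task

Take the blue-handled plate scraper out of the white drying stand and put it back, blade down, in the blue slotted holder: lower it into the slot until its blade rests on the slot's floor, then let go, without dropping it in. Leave the orange-handled scraper standing where it is.

Things in the scene. Friction and masses are not known exactly. Their poses are not given: they have to be found in the camera images.
- scraper_blue: Blue-handled scraper, 150 mm tall, 90 g, upright (leaning up to 6 degrees), blade down, in either slot of the white drying stand. Origin: centre of the blade's lower edge (8 mm up at the start); z up the tool, x along the blade's width, y through it. Blade 50 (x) x 5 (y), z 0 to 80; handle 34 (x) x 18 (y), z 80 to 150: grip across y near z = 118. Stand walls reach 48 mm up: lift straight.
- scraper_orange: Same scraper with an orange handle, same origin and axes, in the stand's other slot; leave it alone. The fixed stand: base 230 x 110 x 8 mm, two pairs of walls, tops 48 mm above the table, forming two loose slots end to end, centres 120 mm apart along the blades' width. Which scraper is in which slot varies.
- holder_blue: Blue holder, grey ends and base, fixed, 98 (x) x 60 (y), 75 mm high. Origin: centre of its underside on the table; z up, x along the slot. One slot in its middle, open upward: 74 long (x), 15 wide (y), floor at z = 10, walls to z = 60, then lips flaring to about 30 wide at z = 75. Blade width goes along x, either way round; let go, it may lean up to 12 degrees on a wall.
- holder_orange: The same holder in orange, fixed, empty, not for the blue scraper; same origin and axes. The two holders may change places.
Things that resemble listed ones, but are neither listed nor needed, are in the scene too. There is more than one size of the holder_blue; the one meant has the size given above.

How it is judged:
On the way:
1. the blue scraper has been lifted out of the drying stand (its lower edge more than 60 mm above the table) (height (world z) of scraper_blue above 0.06 m), for 0.1 s.
At the end, for the whole second after the job is handed in: Blue scraper at rest, blade down in the blue slot: lower edge within 10 mm of the slot floor, within 20 mm along and 12 mm across the slot of its centre, blade within 17 degrees of the slot, leaning under 20 degrees; orange scraper upright, within 20 mm of its start (z of scraper_blue in the frame of holder_blue below 0.02 m and x of scraper_blue in the frame of holder_blue between -0.02 and 0.02 m and y of scraper_blue in the frame of holder_blue between -0.012 and 0.012 m and angle between each of scraper_blue, scraper_orange's own z axis and vertical below 0.35 rad and angle between the x axis of scraper_blue and the x axis of holder_blue, either way round below 0.3 rad and linear speed of scraper_blue below 0.03 m/s and distance of scraper_orange from where it was at the start of the episode below 0.02 m); the robot touches nothing.
It fails at once if the blue scraper is dropped into the holder (faster than 0.6 m/s in or just above it) (horizontal distance between scraper_blue and holder_blue below 0.05 m and z of scraper_blue in the frame of holder_blue below 0.075 m and linear speed of scraper_blue above 0.6 m/s).
It fails at once if the orange scraper is pulled up or knocked over (distance of scraper_orange from where it was at the start of the episode above 0.03 m or angle between scraper_orange's own z axis and vertical above 0.4 rad).
It also fails if it takes over 35 s, if anything falls off the work surface, if the arm or the gripper's body presses on something with over 40 N, if the wrist force passes 120 N, or if a joint passes its speed limit or range.

## Robot

A 6-joint arm with a two-finger parallel gripper is mounted at the origin on the work surface. World frame = base frame: x ahead of the robot, y to its left, z up, the work surface at z = 0. Lengths are in m, angles in rad, forces in N, time in s.
With the tool pointing down it reaches from about 0.3 to 0.875 m from the base axis. Payload 6.4 kg.
Tool frame: the origin (TCP) lies at the very end of the fingers, on their centre line; the grasp point (between the pads) lies 19 mm behind it; z points along the fingers, y is the line along which they close (so a half turn about z gives the same grasp; the last joint's range is limited). The gripper opens to 85 mm and grips with 20 to 120 N. Pads are 22 mm wide; open, the fingers measure 114 mm over their backs; the gripper's body (76 mm by 85 mm) begins 54 mm behind the grasp point. The pads swing forward as they close: fully open they stand 13 mm farther back than shut.
Start: joints at [-1.398, 0.181, 1.607, -0, 1.354, -0.206], TCP at [0.213, -0.534, 0.231] pointing down, gripper open.
Joint ranges: [-2.99, 2.99], [-0.89, 2.07], [0.3, 2.58], [-1.14, 4.28], [0, 2.63], [-3.12, 3.12]. Speed limits (rad/s): [2.57, 2.57, 3.01, 3.14, 3.14, 3.14].

## Interface

Orientations are given as a unit quaternion [w, x, y, z].
In Python, from bench import ctrl, camera, calibration, order, outline_of gives the robot as it stands.
- The arm moves only by the tool move_arm, never from a script. Its argument "series" is a list that holds one entry, the list of rows, each a list of 5 numbers: the opening, from 0 (shut) to 1 (fully open), then the shift along the tool's x, y, z in mm, then the turn about the tool's z in rad. A call has exactly 10 rows; each row is the pose to reach, as a shift and turn from the pose commanded when the call began, along the tool's axes at that moment; what a row does not reach only later rows make up. A row lasts 1/12 s, in which the tool goes at most 41.7 mm and 7.16 degrees, less where a joint would pass 70% of its speed; a pose out of reach is approached as far as the arm can. A call with a gripper value outside its range is refused whole. The fingers move at their own pace and stop on an object; the grip force is fixed at half the most. Time passes only in rows, so rows that repeat a pose let the fingers close, or fill a call up. It gives the time, the measured TCP pose, the force, the opening and the grip force at its end, in the units of the state.
- ctrl.get_obs(): the state, without advancing time (a new reading comes with each control period).
- camera(name): name is "scene" or "top" or "wrist"; returns (picture, depth): 420x560x3 uint8, blue, green, red; 420x560 float32, m along the optical axis (not along the pixel's ray), 0 where there is no reading.
- calibration(name): a dict with "intrinsics" (3x3 intrinsics, pixels), "rvec" (rotation vector, rad) and "tvec" (3), from world to camera coordinates, as OpenCV has them. Camera axes: x right, y down, z forward; pixel columns grow to the right and rows downward; lengths in m; the calibration is good to about 2 mm. A picture is of the moment at which its call begins: read the wrist's pose just before it. calibration takes no time and is no camera call; for the wrist camera it gives the pose at the moment of the call.
- order.hand_in(): hands the job in; it is judged then, once.
Trained networks look in the newest picture that a camera, given by its name, has taken for a name from the list of things; names that differ only in an ending like _2 or _b are one class to them, and where a whole thing is asked for, a point or a joint stands for the part that bears it (a point fixed in the world has none). Each returns a list of dicts, best first, with "conf" (0 to 1); they miss things now and then, are a little off and sometimes report something else, mostly with a low value. They report only what shows in the picture. A call takes as long as a camera call. They do not tell look-alikes from the thing itself.
- outline_of(target, camera): "region" (420x560 bool, what is visible of it) and "bbox" ([centre column, centre row, width, height] in pixels, round what is visible of it).
The state is a dict: "time_s": time; "q": joint angles; "dq": joint speeds; "joint_efforts": joint torques, N m; "eef_pos": TCP position; "eef_rot": TCP orientation; "wrist_force": force on the tool from outside, world axes, zero at the start; "torque": the same for the moment, N m; "opening": opening from 0.0 (shut) to 1.0 (fully open); "grasp_force": force on a finger pad.
Only numpy, scipy, OpenCV 4.12 (cv2) and the standard library are available. Lean on these libraries where they do the work, as an engineer would, in place of code of your own. Each camera call takes 0.05 s, during which the arm holds its last target. There are 200 camera calls.

## Working session

There is one attempt and no reset: what is moved stays moved. The work goes in short steps, Python scripts to look and compute and a tool call to move; the robot and the scene stay as the last step left them, time stands still between calls to the robot, and variables do not carry over. Pictures are saved under pics/ and viewed, at most 10 in all, crops included, and the job is handed in when it is done.

Besides the shell and the picture viewer there is one more tool, called after "Request:" in YAML: its name, and indented under it one key for each argument. move_arm: Moves the arm, as the interface text tells. Its arguments: {"type":"object","properties":{"series":{"type":"array","items":{"type":"array","items":{"type":"array","items":{"type":"number"}}}}},"required":["series"]}

```bash
mkdir -p pics; cat > h.py <<'E'
import numpy as np, cv2
from bench import ctrl, camera, calibration, order, outline_of
def cloud(name, depth):
    c=calibration(name); K=np.array(c["intrinsics"]); R=cv2.Rodrigues(np.array(c["rvec"],float))[0]; t=np.array(c["tvec"],float).ravel()
    v,u=np.indices(depth.shape); d=depth
    P=np.stack([(u-K[0,2])/K[0,0]*d,(v-K[1,2])/K[1,1]*d,d],-1)
    return (P-t)@R   # R^T(P-t)
E
python3 - <<'E'
from h import *
for n in("scene","top"):
    im,d=camera(n); cv2.imwrite(f"pics/{n}0.png",im); np.savez(f"{n}0.npz",im=im,d=d,P=cloud(n,d))
    P=cloud(n,d)
    for t in("scraper_blue","scraper_orange","holder_blue","holder_orange"):
        for o in outline_of(t,n):
            m=o["region"]&(d>0); 
            if m.sum()<5: continue
            Q=P[m]; print(n,t,round(o["conf"],2),np.round(o["bbox"]),np.round(np.median(Q,0),3),np.round(np.percentile(Q,[2,98],axis=0),3).tolist())
print(ctrl.get_obs()["eef_rot"],ctrl.get_obs()["eef_pos"])
E
```

```text
scene scraper_blue 0.76 [375. 189.  16.  45.] [0.516 0.188 0.122] [[0.4, 0.181, 0.0], [0.529, 0.23, 0.161]]
scene scraper_orange 0.61 [381. 241.  17.  45.] [0.635 0.176 0.132] [[0.609, 0.169, 0.043], [0.648, 0.187, 0.16]]
scene holder_blue 0.9 [246. 197.  35.  60.] [ 0.492 -0.087  0.059] [[0.435, -0.119, 0.003], [0.533, -0.054, 0.077]]
scene holder_blue 0.77 [275. 152.  24.  39.] [ 0.367 -0.021  0.044] [[0.321, -0.043, 0.003], [0.395, 0.001, 0.06]]
scene holder_blue 0.56 [294. 194.  29.  46.] [0.48  0.029 0.044] [[0.416, 0.007, 0.0], [0.514, 0.052, 0.061]]
scene holder_orange 0.78 [145. 225.  41.  60.] [ 0.553 -0.297  0.056] [[0.501, -0.337, 0.006], [0.595, -0.264, 0.077]]
top scraper_blue 0.71 [151. 192.  24.  30.] [0.502 0.185 0.131] [[0.481, 0.179, 0.046], [0.528, 0.197, 0.16]]
top scraper_orange 0.79 [162. 124.  26.  46.] [0.617 0.174 0.132] [[0.598, 0.168, 0.047], [0.643, 0.186, 0.16]]
top holder_blue 0.84 [278. 280.  26.  42.] [ 0.352 -0.022  0.05 ] [[0.316, -0.045, 0.006], [0.391, 0.001, 0.06]]
top holder_blue 0.76 [254. 214.  30.  44.] [0.474 0.027 0.05 ] [[0.436, 0.004, 0.0], [0.511, 0.05, 0.06]]
top holder_blue 0.65 [163. 123.  27.  46.] [0.617 0.174 0.13 ] [[0.598, 0.168, 0.046], [0.646, 0.187, 0.16]]
top holder_blue 0.61 [316. 208.  40.  58.] [ 0.481 -0.086  0.064] [[0.433, -0.115, 0.005], [0.527, -0.054, 0.077]]
top holder_orange 0.98 [431. 176.  58.  61.] [ 0.54  -0.297  0.06 ] [[0.491, -0.334, 0.002], [0.591, -0.264, 0.077]]
[-5.08069186e-05  9.82121368e-01  1.88248813e-01  1.11880811e-05] [ 0.2126425  -0.53421323  0.23123688]
```

View pics/scene0.png

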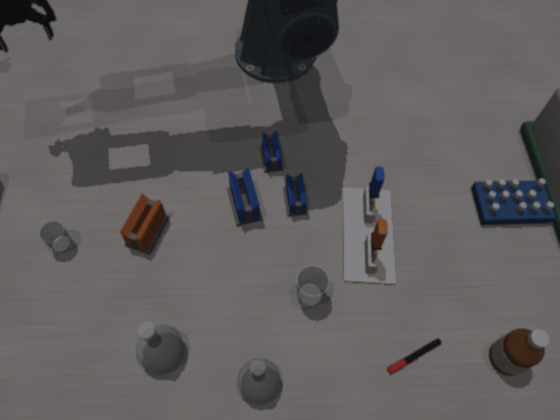

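View pics/top0.png

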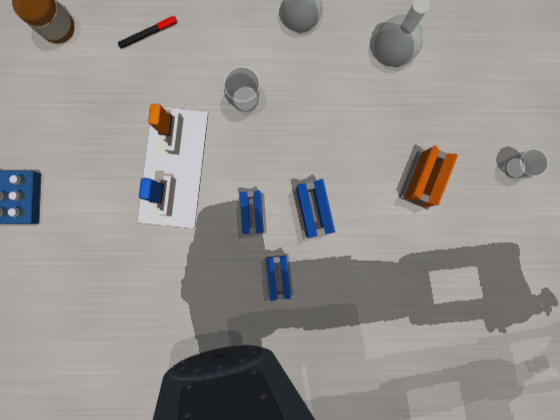

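The top view shows three blue holders, at (316,208), (252,213) and (278,278). The first measures about 94x61x77 mm, which matches 98x60x75. The other two are about 75x46x60, so they are undersized look-alikes. The blue scraper is at (151,190) and the orange at (161,120). Next I'll measure and confirm in one enlarged crop.

```bash
cat > m.py <<'E'
from h import *
for n in("top","scene"):
    f=np.load(f"{n}0.npz"); im,d,P=f["im"],f["d"],f["P"]; hsv=cv2.cvtColor(im,cv2.COLOR_BGR2HSV)
    bl=(hsv[...,0]>100)&(hsv[...,0]<130)&(hsv[...,1]>120)&(d>0)
    X,Y,Z=P[...,0],P[...,1],P[...,2]
    def rect(m,l):
        r=cv2.minAreaRect(P[m][:,:2].astype(np.float32)*1000); print(n,l,m.sum(),np.round(np.array(r[0]),1),np.round(r[1],1),round(r[2],1),"zmax",P[m][:,2].max().round(4))
    s=(abs(X-.505)<.06)&(abs(Y-.187)<.04)
    rect(bl&s&(Z>.152),"top face"); 
    for a,b in((.09,.11),(.11,.13),(.13,.15)):
        m=bl&s&(Z>a)&(Z<b)
        if m.sum()>3: rect(m,f"handle {a}")
    rect(s&(d>0)&(Z>.056)&(Z<.085),"blade")
    h=(abs(X-.484)<.075)&(abs(Y+.087)<.05)
    rect(bl&h&(Z>.068),"holder lip"); rect(h&(d>0)&(Z>.012),"holder all")
    rect(h&(d>0)&(Z<.074)&(Z>.055)&bl,"walls")
    rect((abs(X-.565)<.15)&(abs(Y-.185)<.08)&(d>0)&(Z>.004)&(Z<.014)&(hsv[...,1]<60),"stand base")
    rect((abs(X-.505)<.06)&(abs(Y-.187)<.06)&(d>0)&(Z>.03)&(Z<.053)&(hsv[...,1]<60),"stand walls")
f=np.load("top0.npz")["im"]
cv2.imwrite("pics/crop.png",cv2.resize(f[100:310,125:350],None,fx=2.7,fy=2.7,interpolation=cv2.INTER_CUBIC))
E
python3 m.py
```

```text
top top face 231 [502.2 189.1] [17.1 32.1] 84.4 zmax 0.1613
top handle 0.09 57 [498.3 184. ] [13.7 35.6] 57.3 zmax 0.1098
top handle 0.11 74 [498.8 182.7] [11.3 33.3] 62.3 zmax 0.13
top handle 0.13 73 [499.1 182.6] [ 9.4 32.4] 64.2 zmax 0.1495
top blade 55 [503.  187.3] [ 2.6 50.1] 82.9 zmax 0.0841
top holder lip 643 [479.6 -87.9] [96.6 47.6] 12.8 zmax 0.0794
top holder all 1432 [479.7 -85.2] [97.9 54.2] 12.7 zmax 0.0794
top walls 745 [479.6 -87.9] [96.6 47.4] 12.4 zmax 0.074
top stand base 4692 [565.8 184.7] [147.5 289.8] 89.1 zmax 0.014
top stand walls 340 [503.1 189. ] [19.8 71.9] 84.3 zmax 0.0529
scene top face 110 [506.9 189.9] [16.3 31. ] 82.2 zmax 0.1625
scene handle 0.09 40 [511.1 183.8] [28.4 11.4] 24.4 zmax 0.11
scene handle 0.11 49 [512.5 183.7] [26.1 11. ] 25.5 zmax 0.1296
scene handle 0.13 57 [511.5 184.1] [27.9 11.6] 23.6 zmax 0.1499
scene blade 37 [518.3 187.5] [23.9  5. ] 5.5 zmax 0.0833
scene holder lip 347 [482.7 -87.2] [98.4 45.8] 13.0 zmax 0.0809
scene holder all 1130 [482.1 -87.3] [100.7  57.9] 13.8 zmax 0.0809
scene walls 447 [482.8 -87.5] [98.5 45.1] 12.8 zmax 0.074
scene stand base 3638 [564.8 184.3] [296.8 158.8] 0.4 zmax 0.014
scene stand walls 212 [504.5 189.9] [19.8 74.6] 86.5 zmax 0.0529
```

View pics/crop.png

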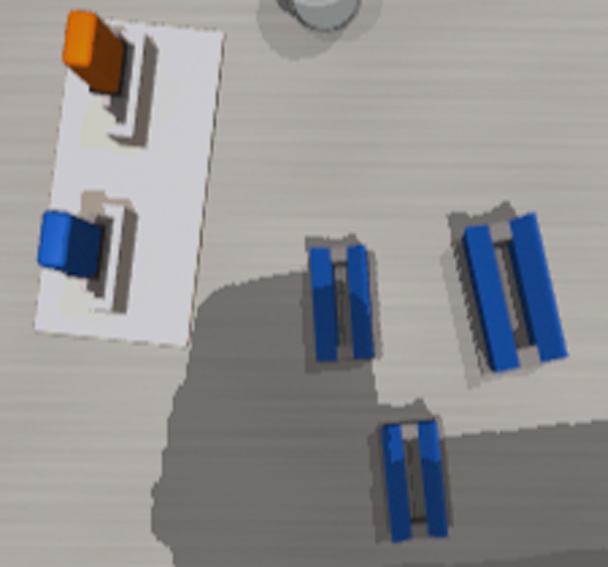

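The crop confirms it: the large blue holder on the right (crop ~(515,290)) is the target, the two narrower ones are decoys, and the blue scraper is at crop (70,243).

```bash
cat >> h.py <<'E'
from scipy.spatial.transform import Rotation as Ro
def go(x,y,z,phi):
    "shift (mm) in tool axes and turn (rad) to put TCP at x,y,z with tool x at world angle phi deg"
    o=ctrl.get_obs(); w,a,b,c=o["eef_rot"]; R=Ro.from_quat([a,b,c,w]).as_matrix()
    s=R.T@(np.array([x,y,z])-o["eef_pos"])*1000; cur=np.degrees(np.arctan2(R[1,0],R[0,0]))
    print("shift",np.round(s,1),"turn",round(float(np.radians((cur-phi+180)%360-180)),3),"cur",round(cur,1),"tilt",np.round(R[:,2],3))
E
python3 -c "
from h import *
go(.503,.189,.235,-5.6)"
```

```text
shift [ 537.2 -564.6   -3.7] turn 0.476 cur 21.7 tilt [ 0.  0. -1.]
```

Request:
move_arm:
  series:
    - [[1,537,-565,-4,0.476],[1,537,-565,-4,0.476],[1,537,-565,-4,0.476],[1,537,-565,-4,0.476],[1,537,-565,-4,0.476],[1,537,-565,-4,0.476],[1,537,-565,-4,0.476],[1,537,-565,-4,0.476],[1,537,-565,-4,0.476],[1,537,-565,-4,0.476]]

```text
time_s: 1.33
eef_pos: [0.368, -0.1457, 0.2339]
eef_rot: [0.0, 0.999, -0.049, 0.001]
wrist_force: [1.2, -0.0, 0.2]
opening: 0.999
grasp_force: 0.0
```

```bash
python3 -c "
from h import *
go(.503,.189,.235,-5.6);print(ctrl.get_obs()['q'])"
```

```text
shift [ 101.7 -346.3   -1.3] turn -0.0 cur -5.6 tilt [ 0.001 -0.001 -1.   ]
[-6.79266549e-01 -2.54617120e-01  2.02272068e+00  6.82003805e-05
  1.37203729e+00  9.89307896e-01]
```

Request:
move_arm:
  series:
    - [[1,102,-345,0,0],[1,102,-345,0,0],[1,102,-345,0,0],[1,102,-345,0,0],[1,102,-345,0,0],[1,102,-345,0,0],[1,102,-345,0,0],[1,102,-345,0,0],[1,102,-345,0,0],[1,102,-345,0,0]]

```text
time_s: 2.17
eef_pos: [0.5037, 0.1904, 0.2334]
eef_rot: [-0.001, 0.999, -0.046, 0.0]
wrist_force: [0.1, -0.9, 0.7]
opening: 1.002
grasp_force: 0.0
```

```bash
python3 - <<'E'
from h import *
im,d=camera("wrist"); P=cloud("wrist",d); cv2.imwrite("pics/w1.png",im)
hsv=cv2.cvtColor(im,cv2.COLOR_BGR2HSV)
bl=(hsv[...,0]>100)&(hsv[...,0]<130)&(hsv[...,1]>100)&(d>0)&(abs(P[...,0]-.505)<.07)&(abs(P[...,1]-.187)<.05)
for a,b in((.15,.17),(.09,.11),(.11,.13),(.13,.15)):
    m=bl&(P[...,2]>a)&(P[...,2]<b)
    if m.sum()>5: r=cv2.minAreaRect(P[m][:,:2].astype(np.float32)*1000);print(a,m.sum(),np.round(r[0],1),np.round(r[1],1),round(r[2],1),P[m][:,2].mean().round(4), np.round(P[m].mean(0),4))
m=(d>0)&(abs(P[...,0]-.505)<.05)&(abs(P[...,1]-.187)<.04)&(P[...,2]>.055)&(P[...,2]<.08)
if m.sum()>5: print("blade",m.sum(),cv2.minAreaRect(P[m][:,:2].astype(np.float32)*1000))
go(.503,.189,.205,-5.6); print(ctrl.get_obs()['q'])
E
```

```text
0.15 867 [503.  187.8] [16.9 33.2] 84.1 0.1572 [0.5044 0.1879 0.1572]
0.09 52 [518.3 186.3] [16.7  3.1] 79.9 0.1019 [0.5188 0.1862 0.1019]
0.11 75 [518.8 186.4] [15.8  2.1] 80.9 0.1198 [0.519  0.1862 0.1198]
0.13 97 [518.5 186.2] [16.1  2.5] 79.7 0.1399 [0.519  0.1862 0.1399]
blade 15 ((527.1400146484375, 186.26222229003906), (4.276462078094482, 0.2616201639175415), 83.66415405273438)
shift [ 0.1 -0.8 28.2] turn 0.004 cur -5.3 tilt [-0.  0. -1.]
[1.36863548e-01 9.42700495e-02 1.70038047e+00 1.88082432e-04
 1.34719087e+00 1.80089232e+00]
```

View pics/w1.png

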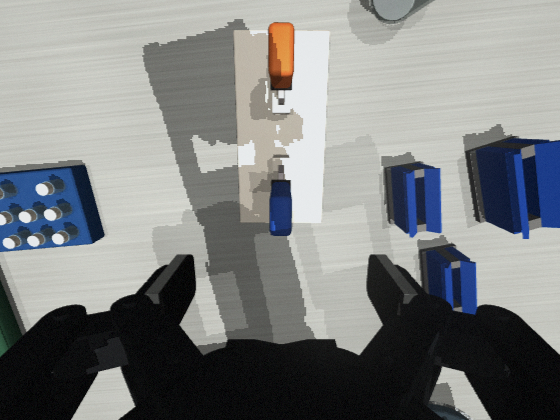

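The wrist view shows the blue handle centred between the open fingers at (281,208). The orange one at (281,55) is well clear. The scraper isn't leaning, so I'll descend and grip.

Request:
move_arm:
  series:
    - [[1,-1,0,25,0.007],[1,-1,0,50,0.007],[1,-1,0,75,0.007],[1,-1,0,95,0.007],[1,-1,0,112,0.007],[1,-1,0,122,0.007],[1,-1,0,126,0.007],[1,-1,0,126,0.007],[0,-1,0,126,0.007],[0,-1,0,126,0.007]]

```text
time_s: 3.05
eef_pos: [0.5027, 0.186, 0.1088]
eef_rot: [-0.0, 0.999, -0.052, 0.001]
wrist_force: [0.3, 1.1, -0.0]
opening: 0.747
grasp_force: 0.0
```

Request:
move_arm:
  series:
    - [[0,0,0,0,0],[0,0,0,0,0],[0,0,0,0,0],[0,0,0,0,0],[0,0,0,0,0],[0,0,0,0,0],[0,0,0,0,0],[0,0,0,0,0],[0,0,0,0,0],[0,0,0,0,0]]

```text
time_s: 3.88
eef_pos: [0.5022, 0.1878, 0.1081]
eef_rot: [-0.002, 0.999, -0.052, 0.001]
wrist_force: [0.2, 5.5, 2.0]
opening: 0.208
grasp_force: 57.7
```

Gripped: the opening is about 18 mm at 58 N. Lifting straight up.

Request:
move_arm:
  series:
    - [[0,0,0,-8,0],[0,0,0,-22,0],[0,0,0,-40,0],[0,0,0,-60,0],[0,0,0,-80,0],[0,0,0,-100,0],[0,0,0,-118,0],[0,0,0,-130,0],[0,0,0,-130,0],[0,0,0,-130,0]]

```text
time_s: 4.72
eef_pos: [0.5018, 0.1861, 0.2375]
eef_rot: [-0.0, 0.999, -0.052, 0.0]
wrist_force: [-0.2, 0.4, -1.0]
opening: 0.202
grasp_force: 58.5
```

```bash
python3 -c "
from h import *
go(.481,-.0875,.238,12.8)
im,d=camera('wrist');cv2.imwrite('pics/w2.png',im)
im,d=camera('top');P=cloud('top',d);hsv=cv2.cvtColor(im,cv2.COLOR_BGR2HSV)
e=ctrl.get_obs()['eef_pos']
s=(d>0)&(abs(P[...,0]-e[0])<.04)&(abs(P[...,1]-e[1])<.05)
for a in np.arange(.12,.26,.02):
    m=s&(P[...,2]>a)&(P[...,2]<a+.02)
    if m.sum()>4: r=cv2.minAreaRect(P[m][:,:2].astype(np.float32)*1000);print(round(a,2),m.sum(),np.round(r[0],1),np.round(r[1],1),round(r[2],1))
"
```

```text
shift [  7.8 274.3  -0.6] turn -0.328 cur -6.0 tilt [ 0.001  0.    -1.   ]
0.12 9 [488.2 184.7] [ 1.3 23.2] 80.1
0.14 58 [487.8 185.3] [ 3.7 22.9] 76.5
0.16 55 [486.2 184.9] [ 4.3 20.3] 72.4
0.18 43 [484.8 185. ] [ 4.1 17.3] 72.5
0.2 69 [501.4 181.6] [12.5 49.8] 84.5
0.22 45 [499.  180.3] [18.2 37.9] 64.7
0.24 40 [486.8 180.1] [ 3.8 22.1] 16.4
0.26 20 [487.3 177. ] [ 3.3 25.2] 16.9
```

View pics/w2.png

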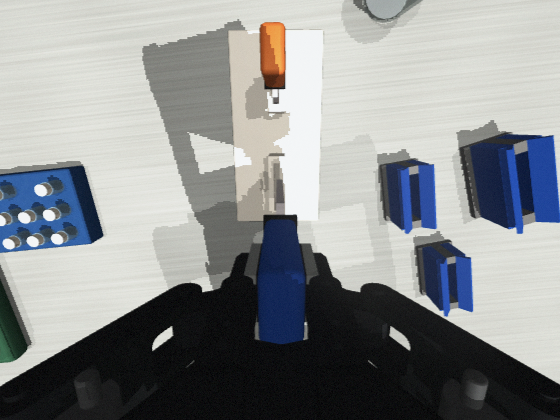

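The wrist view shows the blue scraper held upright between the pads at (281,280), clear of the stand, with the orange one still standing at (273,55). Moving over the holder.

Request:
move_arm:
  series:
    - [[0,1,20,0,-0.05],[0,2,50,0,-0.1],[0,3,85,0,-0.15],[0,4,120,0,-0.2],[0,5,155,0,-0.25],[0,6,190,0,-0.3],[0,7,225,0,-0.328],[0,8,255,0,-0.328],[0,8,270,0,-0.328],[0,8,274,0,-0.328]]

```text
time_s: 5.65
eef_pos: [0.4801, -0.0896, 0.2359]
eef_rot: [-0.0, 0.994, 0.11, -0.001]
wrist_force: [0.3, 0.1, -1.4]
opening: 0.2
grasp_force: 58.7
```

```bash
python3 - <<'E'
from h import *
o=[camera("top") for _ in range(5)][-1]
go(.481,-.0875,.238,12.8); e=ctrl.get_obs()['eef_pos']; print(e)
im2=None
for n in("top","scene","wrist"):
    im,d=camera(n); P=cloud(n,d); hsv=cv2.cvtColor(im,cv2.COLOR_BGR2HSV); cv2.imwrite(f"pics/{n}3.png",im)
    bl=(hsv[...,0]>100)&(hsv[...,0]<130)&(hsv[...,1]>100)&(d>0)
    s=(abs(P[...,0]-.484)<.075)&(abs(P[...,1]+.087)<.05)
    for l,m in(("lip",bl&s&(P[...,2]>.06)&(P[...,2]<.085)),("hold",s&(d>0)&(P[...,2]>.012)&(P[...,2]<.085)),("blade",s&(d>0)&(P[...,2]>.125)&(P[...,2]<.19)),("bladelow",s&(d>0)&(P[...,2]>.125)&(P[...,2]<.16)),("bladehi",s&(d>0)&(P[...,2]>.175)&(P[...,2]<.205))):
        if m.sum()>5: r=cv2.minAreaRect(P[m][:,:2].astype(np.float32)*1000);print(n,l,m.sum(),np.round(r[0],1),np.round(r[1],1),round(r[2],1),np.round(P[m].min(0),4))
E
```

```text
shift [-0.3  1.4 -1.1] turn 0.002 cur 12.9 tilt [-0.001  0.001 -1.   ]
[ 0.48095557 -0.08603745  0.23685738]
top lip 383 [479.4 -87.9] [96.2 47. ] 12.7 [ 0.4274 -0.1205  0.0602]
top hold 560 [479.4 -85.3] [97.6 53.6] 12.9 [ 0.4273 -0.1222  0.012 ]
top blade 6 [458.2 -88.5] [3.  0.2] 16.4 [ 0.4567 -0.0889  0.1397]
scene lip 527 [484.5 -86.7] [96.1 46.1] 12.6 [ 0.4348 -0.1174  0.06  ]
scene hold 1075 [482.3 -87.7] [101.9  56.7] 13.8 [ 0.4294 -0.1235  0.0121]
scene blade 84 [483.9 -86.3] [51.9  5.1] 18.4 [ 0.4585 -0.0921  0.1355]
scene bladelow 37 [483.8 -86.2] [51.9  4.7] 18.4 [ 0.4585 -0.0921  0.1355]
scene bladehi 37 [491.9 -84.6] [35.7  5.1] 21.5 [ 0.4744 -0.0888  0.1756]
wrist lip 2296 [479.8 -87.3] [98.6 47.9] 12.8 [ 0.4278 -0.121   0.06  ]
wrist hold 2679 [479.8 -87.1] [98.6 48.2] 12.8 [ 0.4278 -0.121   0.0121]
wrist blade 89 [505.9 -79.3] [0.7 5. ] 14.0 [ 0.5052 -0.0818  0.1415]
wrist bladelow 32 [505.9 -79.4] [0.6 5. ] 15.1 [ 0.5052 -0.0818  0.1415]
wrist bladehi 71 [506.1 -79.9] [0.6 4.9] 13.3 [ 0.5055 -0.0823  0.175 ]
```

View pics/scene3.png

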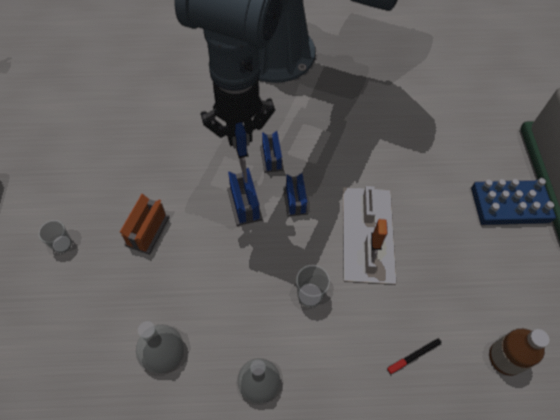

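The scene view shows the scraper held over the large blue holder (blade at about (241,160), holder at (246,197)), and the orange one standing at (380,235). The wrist camera puts the blade about 2 mm off in each axis. I'll correct that and lower it in stages.

Request:
move_arm:
  series:
    - [[0,-2,2,10,0],[0,-2,2,25,0],[0,-2,2,40,0],[0,-2,2,53,0],[0,-2,2,65,0],[0,-2,2,77,0],[0,-2,2,89,0],[0,-2,2,100,0],[0,-2,2,108,0],[0,-2,2,112,0]]

```text
time_s: 6.88
eef_pos: [0.4788, -0.0892, 0.1239]
eef_rot: [-0.001, 0.994, 0.112, -0.001]
wrist_force: [0.7, -0.5, -1.4]
opening: 0.201
grasp_force: 58.7
```

Request:
move_arm:
  series:
    - [[0,0,0,1,0],[0,0,0,2,0],[0,0,0,3,0],[0,0,0,4,0],[0,0,0,5,0],[0,0,0,6,0],[0,0,0,7,0],[0,0,0,8,0],[0,0,0,9,0],[0,0,0,10,0]]

```text
time_s: 7.72
eef_pos: [0.4796, -0.0897, 0.1153]
eef_rot: [-0.0, 0.994, 0.112, -0.0]
wrist_force: [0.6, 0.6, -1.2]
opening: 0.207
grasp_force: 58.7
```

Request:
move_arm:
  series:
    - [[0,0,0,0.5,0],[0,0,0,1,0],[0,0,0,1.5,0],[0,0,0,2,0],[0,0,0,2.5,0],[0,0,0,3,0],[0,0,0,3.5,0],[0,0,0,4,0],[0,0,0,4.5,0],[0,0,0,4.5,0]]

```text
time_s: 8.55
eef_pos: [0.4796, -0.0896, 0.1108]
eef_rot: [-0.0, 0.994, 0.112, -0.0]
wrist_force: [-0.6, -0.0, -1.3]
opening: 0.203
grasp_force: 58.7
```

Request:
move_arm:
  series:
    - [[0,0,0,0.3,0],[0,0,0,0.6,0],[0,0,0,0.9,0],[0,0,0,1.2,0],[0,0,0,1.5,0],[0,0,0,1.8,0],[0,0,0,2,0],[0,0,0,2,0],[0,0,0,2,0],[0,0,0,2,0]]

```text
time_s: 9.38
eef_pos: [0.4799, -0.0898, 0.1101]
eef_rot: [0.0, 0.994, 0.112, 0.0]
wrist_force: [-3.7, 2.2, 9.8]
opening: 0.205
grasp_force: 60.1
```

The blade touched the floor with 10 N at the expected height. I'll open gradually and then rise.

Request:
move_arm:
  series:
    - [[0.25,0,0,0,0],[0.3,0,0,0,0],[0.4,0,0,0,0],[0.5,0,0,0,0],[0.65,0,0,0,0],[0.8,0,0,0,0],[1,0,0,0,0],[1,0,0,0,0],[1,0,0,0,0],[1,0,0,0,0]]

```text
time_s: 10.22
eef_pos: [0.4796, -0.0897, 0.1089]
eef_rot: [-0.0, 0.994, 0.112, -0.0]
wrist_force: [0.4, 0.4, 0.6]
opening: 1.002
grasp_force: 0.0
```

Request:
move_arm:
  series:
    - [[1,0,0,-10,0],[1,0,0,-25,0],[1,0,0,-45,0],[1,0,0,-65,0],[1,0,0,-85,0],[1,0,0,-105,0],[1,0,0,-120,0],[1,0,0,-130,0],[1,0,0,-130,0],[1,0,0,-130,0]]

```text
time_s: 11.05
eef_pos: [0.4797, -0.0897, 0.2392]
eef_rot: [0.0, 0.994, 0.112, 0.0]
wrist_force: [0.3, -0.1, -0.1]
opening: 1.002
grasp_force: 0.0
```

```bash
python3 - <<'E'
from h import *
im,d=camera("wrist"); P=cloud("wrist",d); hsv=cv2.cvtColor(im,cv2.COLOR_BGR2HSV); cv2.imwrite("pics/w4.png",im)
bl=(hsv[...,0]>100)&(hsv[...,0]<130)&(hsv[...,1]>100)&(d>0)
s=(abs(P[...,0]-.484)<.075)&(abs(P[...,1]+.087)<.05)
for a,b in((.145,.17),(.125,.14),(.09,.11),(.06,.085)):
    m=bl&s&(P[...,2]>a)&(P[...,2]<b)
    if m.sum()>5: r=cv2.minAreaRect(P[m][:,:2].astype(np.float32)*1000);print(a,m.sum(),np.round(r[0],1),np.round(r[1],1),round(r[2],1),P[m].max(0))
print(ctrl.get_obs()["wrist_force"],ctrl.get_obs()["eef_pos"])
E
```

```text
0.145 912 [480.6 -89.3] [33.7 17.4] 12.8 [ 0.49791725 -0.0778817   0.16093549]
0.125 64 [495.4 -85.9] [ 3.  16.9] 12.3 [ 0.49790316 -0.07800023  0.1398912 ]
0.09 57 [494.2 -85.9] [ 7.5 19.1] 14.9 [ 0.49774317 -0.07601615  0.10996414]
0.06 2212 [479.1 -86.7] [98.2 48. ] 12.9 [ 0.53134831 -0.05359614  0.07674677]
[-0.35579043 -0.21165941  0.48565247] [ 0.47923802 -0.08949519  0.2383432 ]
```

View pics/w4.png

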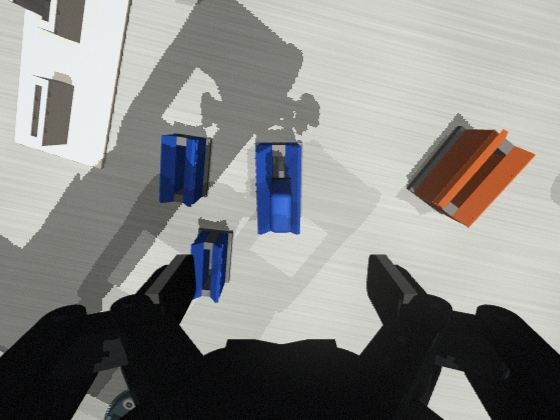

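The wrist view shows the blue scraper standing upright in the large blue holder at (281,205). It is aligned with the slot, within 3 mm of its centre, with its top at the expected 0.16 m. The gripper is clear.

```bash
python3 -c "
from bench import order
print(order.hand_in())"
```

```text
the job is handed in; nothing more can be done
None
```

The blue scraper is standing blade down on the floor of the blue holder's slot, released without a drop; the orange scraper was left alone in the stand, and the job is handed in (no verdict was returned).

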